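Present a carton's end to the marking station and keep it there

ROBOT

A 6-joint arm with a two-finger parallel gripper is mounted at the origin on a cart in front of the work surface, level with it; the furniture and walls round the work are solid. World frame = base frame: x ahead of the robot, y to its left, z up, the work surface at z = 0. Lengths are in mm, angles in rad, forces in N, time in s.
With the tool pointing down it reaches from about 350 to 775 mm from the base axis. Payload 7.3 kg.
Tool frame: the origin (TCP) lies at the very end of the fingers, on their centre line; the grasp point (between the pads) lies 19 mm behind it; z points along the fingers, y is the direction in which the jaws open and shut (so a half turn about z gives the same grasp; the last joint's range is limited). The gripper opens to 92 mm and grips with 3 to 60 N. Pads are 19 mm wide; open, the fingers measure 130 mm over their backs; the gripper's body (75 mm by 190 mm) begins 47 mm behind the grasp point.
Start: joints at [1.004, 0.342, 1.524, -0, 1.275, -0.146], TCP at [214.446, 479.226, 226.741] pointing down, gripper open.
Joint ranges: [-2.53, 2.53], [-0.77, 2.02], [0.04, 2.7], [-1, 4.14], [0.28, 2.66], [-3.11, 3.11]. Speed limits (rad/s): [2.57, 2.57, 3.14, 3.14, 3.14, 3.14].

INTERFACE

Orientations are given as a unit quaternion [w, x, y, z].
In Python, from bench import ctrl, read_camera, camera_info, models gives the robot as it stands. Calls block until the motion is done:
- ctrl.goto(position, orientation): joint-space move of the TCP to a pose.
- ctrl.move_l(position, frame=None, velocity=150): straight line of the TCP; frame=None keeps the orientation; velocity is the mean speed in mm/s.
- ctrl.movej(angles): joint-space move.
- ctrl.set_gripper(opening): opening from 0.0 (shut) to 1.0 (fully open); the grip force is fixed at half the most; returns when the fingers have stopped.
- ctrl.sleep(seconds).
- ctrl.solve_ik(position, orientation): joint angles nearest the present ones, or None.
- ctrl.sense(): the state.
- read_camera(name): name is "side" or "top"; returns the picture (384x512x3 uint8, red, green, blue); there is no depth.
- camera_info(name): a dict with "fovy" (degrees; the focal length in pixels is half the picture's height over the tangent of half this angle, whatever the lens; pixels are square), "cx", "cy" (the principal point, pixels), "cam_to_world" (4x4, takes a point from camera to world coordinates). Camera axes: x right, y up, looking along -z (the intrinsics and any distortion apply to the point x, -y, -z); pixel columns grow to the right and rows downward; lengths in mm; the calibration is good to about 2 mm. A picture is of the moment at which its call begins. camera_info takes no time and is no camera call.
A pose or a line that the arm cannot do raises ctrl.MotionError and nothing moves.
- ctrl.job_done(): hands the job in, once; it reports no verdict.
Trained networks look in the newest picture that a camera, given by its name, has taken for a name from the list of things; names that differ only in an ending like _2 or _b are one class to them, and where a whole thing is asked for, a point or a joint stands for the part that bears it (a point fixed in the world has none). Each returns a list of dicts, best first, with "conf" (0 to 1); they miss things now and then, are a little off and sometimes report something else, mostly with a low value. They report only what shows in the picture. A call takes as long as a camera call. They do not tell look-alikes from the thing itself.
- models.boxes_of(query, camera): "point" ([column, row] in pixels, amid what is visible of it).
- models.regions_of(query, camera): "mask" (384x512 bool, what is visible of it) and "point" ([column, row] in pixels, amid what is visible of it).
The state is a dict: "time_s": time; "joint_pos": joint angles; "dq": joint speeds; "effort": joint torques, N m; "eef_pos": TCP position; "orientation": TCP orientation; "force": force on the tool from outside, world axes, zero at the start; "moment": the same for the moment, N m; "gripper_width": opening from 0.0 (shut) to 1.0 (fully open).
Only numpy, scipy, OpenCV 4.12 (cv2) and the standard library are available. Lean on these libraries where they do the work, as an engineer would, in place of code of your own. Each camera call takes 0.05 s, during which the arm holds its last target. There are 200 camera calls.

TASK

Get this small orange carton's end marked: slide the orange shutter of the marking station fully open, pick the carton up, and pass one of its small ends level through the guard window until it presses the sprung switch plate inside well in. Do not ram the carton or wedge it against the window, leave the other things on the bench where they are, and finish still gripping the carton like that: the mark is made while the robot holds it there, so do not let go.

Things in the scene. Friction and masses are not known exactly. Their poses are not given: they have to be found in the camera images.
- station: Fixed marking station: white box 143 wide, 64 deep, 112 high, aluminium guard plate as its front; place and yaw vary. Origin on the bench under the window's centre, in the guard's front face. x points into the station (the way the carton goes), y to its left seen from the front, z up. Spans y -98 (where the shutter slides) to +45. Only the shutter's fin stands above the roof.
- guard: Aluminium guard plate, 8 thick, part of the station, same axes. Origin at the window's centre in the plate's front face, 70 above the bench. The window is 52 wide (y) and 24 high (z), 2 mm more than the carton's solid body each way; a black flared mouth about 8 deep stands in front of it and widens to about 5 mm more on each side.
- shutter (a joint): Orange shutter just behind the guard plate: 0 = closed, 0.064 m = fully open; it slides towards the station's -y (to the right seen from the front) with about 1.5 N friction and stays where it is left. The window is clear above 0.055. It starts 0 to 0.012 open.
- shutter_grip (a point): Point inside the orange grip fin of the shutter that stands up through the station's roof, 12 below the fin's top. The fin is 22 long (station x), 12 thick (station y, the way it slides) and reaches from 116 to 152 above the bench.
- switch (a joint): Sprung switch plate inside the station, 40 x 18, centred on the window. At 0 (free) its face is 34 behind the guard's front face; it is pushed towards station +x, end stop at 0.014 m. About 2 N to start moving, 0.35 N per further mm. It has switched above 0.006; about 0.010 is well in.
- carton: Small orange closed carton lying flat on the bench, 140 long (its y), 50 wide (its x) and 22 thick (its z) over its solid body; label and tape edges look 1 to 2 mm bigger but do not count. 40 to 70 g. Origin on its underside, in the middle (0.5 mm off centre in x). Either small end may go in.
- mug: Red mug, 84 x 120 x 92, bystander.
- tape: Roll of brown tape lying flat, 112 across, 48 high, bystander.
- glue: Small glue bottle standing, 36 across, 96 high, bystander.
- marker: Red and white felt marker, 126 long, bystander.
- packet: Green packet, 58 x 85 x 16, bystander.
- driver: Screwdriver with an orange handle, 167 long, bystander.
Not all that is in view belongs to the job. What is shaped like the station but blue is not meant.

How it is judged:
By the outcome, as a careful person would: the job done as asked, in the order asked, and still so for the second after the job is handed in, while the arm keeps its last pose, push and grip.
It also fails if it takes over 58 s, if anything falls off the work surface, if the arm or the gripper's body presses on something with over 40 N, if the wrist force passes 120 N, or if a joint passes its speed limit or range.

## Working session

There is one attempt and no reset: what is moved stays moved. The work goes in short steps, each a Python script; the robot and the scene stay as the last script left them, time stands still between calls to the robot, and variables do not carry over. Pictures are saved under pics/ and viewed, about 8 in all and at most 12, crops included, and the job is handed in when it is done.

```bash
ls; mkdir -p pics; python3 - <<'E'
from bench import ctrl, read_camera, camera_info, models
import cv2,numpy as np
np.set_printoptions(suppress=True,precision=4)
for n in("side","top"):
    im=read_camera(n); cv2.imwrite(f"pics/{n}0.png",cv2.resize(im[:,:,::-1],(800,600),interpolation=cv2.INTER_CUBIC))
    print(n,camera_info(n))
    for q in("station","shutter","shutter_grip","guard","carton","mug","tape","glue","marker","packet","driver"):
        print(q,[(np.round(d["point"],1).tolist(),round(d["conf"],2)) for d in models.boxes_of(q,n)][:3])
print(ctrl.sense())
E
```

```text
pics
side {'fovy': 47.843825571505796, 'cx': 257.435351804678, 'cy': 191.6983336958082, 'cam_to_world': array([[  -0.9904,    0.0951,   -0.1006,  326.1988],
       [  -0.1383,   -0.6442,    0.7522, 1233.0564],
       [   0.0067,    0.7589,    0.6512, 1201.2115],
       [   0.    ,    0.    ,    0.    ,    1.    ]])}
station [([296.8, 203.0], 0.81), ([292.5, 130.2], 0.67), ([247.2, 168.4], 0.56)]
shutter [([244.9, 157.0], 0.45)]
shutter_grip [([217.4, 234.8], 0.66), ([293.0, 122.6], 0.52), ([245.2, 154.7], 0.46)]
guard [([252.4, 167.4], 0.94), ([296.4, 134.2], 0.78), ([303.7, 206.9], 0.57)]
carton [([240.9, 217.9], 0.87)]
mug [([208.6, 265.6], 0.81)]
tape [([251.9, 163.1], 0.19)]
glue [([248.4, 250.1], 0.68)]
marker []
packet [([297.0, 172.8], 0.62)]
driver [([216.4, 330.5], 0.74), ([247.9, 250.0], 0.56)]
top {'fovy': 47.41985407584976, 'cx': 257.761213357471, 'cy': 189.59085815144795, 'cam_to_world': array([[   0.0006,    0.9986,   -0.0521,  360.7623],
       [  -0.9999,    0.0011,    0.0104,  -20.8672],
       [   0.0105,    0.052 ,    0.9986, 2016.0554],
       [   0.    ,    0.    ,    0.    ,    1.    ]])}
station [([249.8, 218.0], 0.93), ([372.2, 204.6], 0.81), ([300.7, 167.1], 0.74)]
shutter []
shutter_grip []
guard [([298.9, 170.1], 0.67)]
carton [([242.6, 175.9], 0.74)]
mug [([176.9, 157.1], 0.57)]
tape [([206.9, 152.4], 0.71)]
glue [([204.2, 182.3], 0.53)]
marker []
packet [([321.7, 213.6], 0.54)]
driver []
{'time_s': 1.2, 'joint_pos': array([ 1.004 ,  0.342 ,  1.5241, -0.    ,  1.2754, -0.146 ]), 'dq': array([ 0.0005,  0.0015,  0.0016, -0.0003, -0.0012, -0.0014]), 'effort': array([ -0.0003, -43.1133, -24.448 ,   0.0719,   0.0482,   0.    ]), 'eef_pos': array([214.4381, 479.2263, 226.7661]), 'orientation': array([0.    , 0.2088, 0.978 , 0.0001]), 'force': array([0.2732, 0.1227, 0.942 ]), 'moment': array([-0.0186,  0.0071, -0.0276]), 'gripper_width': 1.000493419471816}
```

View pics/side0.png

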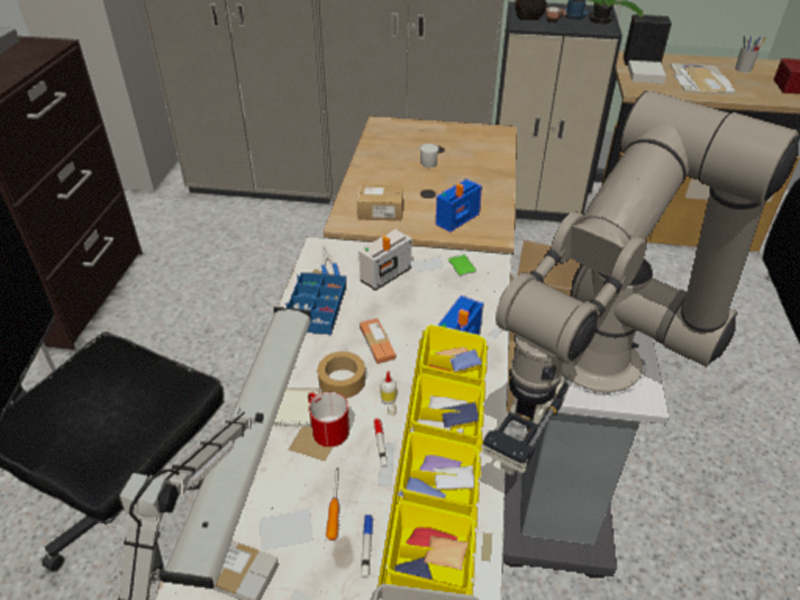

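View pics/top0.png

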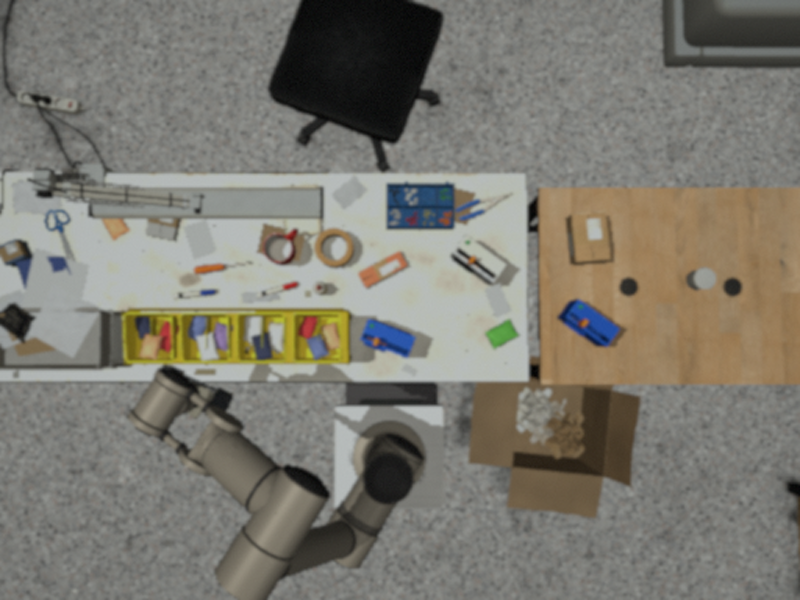

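The side view shows the white station at about (385,258), carton (377,340) and tape (341,373). In the top view they are at (480,260), (384,268) and (335,247). The blue decoys are at (385,338) and (590,323) in the top view. Next: zoomed crops and masks.

```bash
cat > h.py <<'E'
from bench import ctrl, read_camera, camera_info, models
import cv2,numpy as np
np.set_printoptions(suppress=True,precision=3)
def proj(n,P):
    i=camera_info(n);P=np.atleast_2d(P);T=np.linalg.inv(i["cam_to_world"])
    c=P@T[:3,:3].T+T[:3,3];f=192/np.tan(np.radians(i["fovy"]/2))
    return np.c_[i["cx"]+f*c[:,0]/-c[:,2],i["cy"]+f*c[:,1]/c[:,2]]
def ray(n,p,z):
    i=camera_info(n);f=192/np.tan(np.radians(i["fovy"]/2));M=i["cam_to_world"]
    d=M[:3,:3]@np.array([(p[0]-i["cx"])/f,-(p[1]-i["cy"])/f,-1]);o=M[:3,3]
    return o+d*(z-o[2])/d[2]
def crop(n,c0,r0,w,h,s,im=None):
    im=read_camera(n) if im is None else im
    return cv2.resize(im[r0:r0+h,c0:c0+w,::-1],None,fx=s,fy=s,interpolation=cv2.INTER_CUBIC)
E
python3 - <<'E'
from h import *
a=np.zeros((600,800,3),np.uint8)
c=crop("side",215,140,50,75,8); a[:600,:400]=c
c=crop("top",220,140,100,50,8)[:, :]; c=cv2.resize(c,(400,200)); 
c1=crop("top",285,148,50,37,8); c2=crop("top",222,152,50,37,8)
a[:296,400:]=c1; a[304:,400:]=c2
cv2.imwrite("pics/z1.png",a)
for n in("side","top"):
  for q in("carton","station","shutter","guard"):
    for d in models.regions_of(q,n)[:3]:
        m=d["mask"];p=d["point"];print(n,q,round(d["conf"],2),np.round(p,1),m.sum(),cv2.minAreaRect(np.argwhere(m)[:,::-1].astype(np.float32)),ray(n,p,22))
E
```

```text
side carton 0.88 [242.3 217.2] 419 ((241.40000915527344, 217.30001831054688), (30.410520553588867, 14.758047103881836), 63.43495178222656) [545.802  31.239  22.   ]
side station 0.8 [245.4 167.8] 932 ((246.2886505126953, 164.96035766601562), (28.234195709228516, 41.09161376953125), 55.61965560913086) [ 584.303 -283.849   22.   ]
side station 0.76 [293.4 128.8] 717 ((293.045166015625, 130.7924346923828), (24.454259872436523, 36.23075866699219), 57.2647705078125) [ 396.32  -638.066   22.   ]
side shutter 0.62 [293.8 120. ] 30 ((294.0, 121.0), (6.0, 4.0), 90.0) [ 400.669 -722.806   22.   ]
side shutter 0.16 [250.  250.9] 176 ((248.0, 248.0), (20.0, 10.0), 90.0) [489.575 199.59   22.   ]
side guard 0.93 [296.7 133.6] 340 ((297.2247619628906, 132.35958862304688), (14.627970695495605, 29.679943084716797), 57.9946174621582) [ 376.756 -596.45    22.   ]
side guard 0.73 [302.8 205. ] 166 ((305.34613037109375, 204.23074340820312), (10.816654205322266, 22.742708206176758), 33.690067291259766) [315.492 -74.194  22.   ]
side guard 0.57 [250.1 164.2] 438 ((250.93846130371094, 167.39230346679688), 
[... 360 characters left out ...]
416748047), 35.21759033203125) [ 395.223 -592.508   22.   ]
top station 0.78 [302.1 168.1] 612 ((304.5800476074219, 166.0600128173828), (33.0, 19.399999618530273), 36.86989974975586) [ 563.583 -244.947   22.   ]
top station 0.77 [247.6 217.6] 550 ((247.6206817626953, 216.44827270507812), (33.053768157958984, 17.826751708984375), 21.801406860351562) [337.001   4.443  22.   ]
top guard 0.72 [298.4 174. ] 145 ((301.4736328125, 171.5364990234375), (30.220321655273438, 5.089263916015625), 35.83765411376953) [ 536.424 -227.852   22.   ]
top guard 0.72 [370.8 212.2] 194 ((372.34613037109375, 211.73074340820312), (34.66876220703125, 6.37905216217041), 33.690067291259766) [ 361.869 -558.147   22.   ]
```

View pics/z1.png

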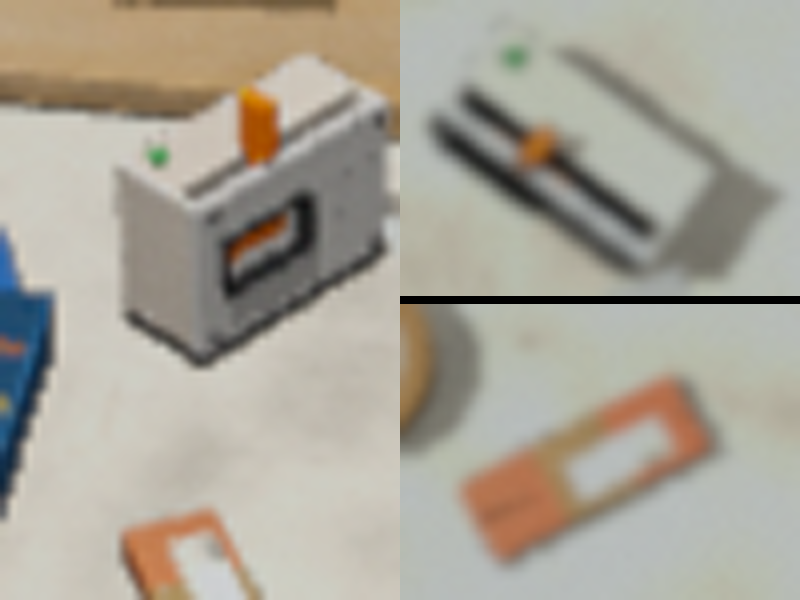

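```bash
cat > fit.py <<'E'
from h import *
from scipy.optimize import least_squares
def st(p,L): 
    c,s=np.cos(p[2]),np.sin(p[2]);L=np.asarray(L,float)
    return np.c_[p[0]+c*L[:,0]-s*L[:,1],p[1]+s*L[:,0]+c*L[:,1],L[:,2]]
def px(c0,r0,x0,y0,A,s=8): return np.array([(c0+(x-x0+.5)/s-.5,r0+(y-y0+.5)/s-.5) for x,y in A])
S=[((0,45,112),(198,202)),((0,-98,112),(388,105)),((0,45,0),(203,362)),((0,-98,0),(385,250)),((64,45,112),(118,165)),((64,-98,112),(308,55)),((64,45,0),(125,312))]
Tt=[((0,-98,112),(635,272)),((64,-98,112),(722,165))]
C=[((-25,-70,22),(463,490)),((-25,70,22),(675,377)),((25,-70,22),(505,560)),((25,70,22),(713,443))]
CS=[((25,70,22),(0,0))]
def fit(groups,p0):
    f=lambda p:np.concatenate([(proj(n,st(p,[a for a,_ in g]))-q).ravel() for n,g,q in groups])
    r=least_squares(f,p0,loss="soft_l1");return r.x,f(r.x).reshape(-1,2),np.sqrt(np.diag(np.linalg.pinv(r.jac.T@r.jac)))*.4
if __name__=="__main__":
    qs=px(215,140,0,0,[b for _,b in S]);qt=px(285,148,400,0,[b for _,b in Tt]);qc=px(222,152,400,304,[b for _,b in C])
    for g in([("side",S,qs)],[("top",Tt,qt)],[("side",S,qs),("top",Tt,qt)]):
        for y0 in (-1,): 
            r=fit(g,[550,-230,y0]);print("station",r[0],r[2]);print(r[1])
    p=r[0]
    for n in("side","top"):print("fin",n,proj(n,st(p,[(12+5,0,152)])))
    r=fit([("top",C,qc)],[535,20,-1]);print("carton",r[0],r[2]);print(r[1])
    print(px(215,140,0,0,[(123,535),(213,512),(258,95),(262,158)]))
    print(proj("side",st(r[0],[a for a,_ in C])))
E
python3 fit.py
```

```text
station [ 565.226 -217.939   -0.646] [0.796 1.675 0.012]
[[ 0.042  0.373]
 [ 0.325 -1.482]
 [-0.052  1.043]
 [ 0.311  0.767]
 [-0.306 -1.51 ]
 [-0.034 -1.228]
 [-0.265  0.664]]
station [ 563.195 -214.705   -0.697] [6.182 2.922 0.06 ]
[[ 0.785 -1.101]
 [-0.787  1.111]]
station [ 564.865 -215.578   -0.669] [0.812 1.268 0.011]
[[-0.139  0.611]
 [ 0.711 -0.941]
 [-0.227  1.285]
 [ 0.681  1.319]
 [-0.227 -1.426]
 [ 0.572 -0.84 ]
 [-0.189  0.749]
 [ 1.376 -1.969]
 [-0.518 -0.014]]
fin side [[244.288 151.506]]
fin top [[301.088 161.633]]
carton [545.44   15.72   -2.632] [1.094 0.975 0.014]
[[-0.261 -0.192]
 [-0.025 -0.885]
 [-0.204  0.59 ]
 [ 0.546  0.359]]
[[229.938 206.438]
 [241.188 203.562]
 [246.812 151.438]
 [247.312 159.312]]
[[243.094 227.977]
 [231.335 204.827]
 [255.34  224.662]
 [242.988 201.881]]
```

Crops: in the side crop the station's front face spans (198,202) to (385,250) and the fin is at (258,125). In the top crop the carton's corners are clear. Next is an edge-based refinement with an overlay, and the fin position.

```bash
cat > edge.py <<'E'
from fit import *
from scipy.ndimage import map_coordinates
from scipy.optimize import minimize
def box(x0,x1,y0,y1,z0,z1):
    v=lambda i,j,k:((x0,x1)[i],(y0,y1)[j],(z0,z1)[k])
    return v
def seg(a,b,n=60): return np.linspace(a,b,n+2)[1:-1]
v=box(0,64,-98,45,3,112)
E_st={"side":[(v(0,0,1),v(0,1,1)),(v(0,1,0),v(0,1,1)),(v(0,0,0),v(0,1,0)),(v(0,1,1),v(1,1,1)),(v(1,1,0),v(1,1,1)),(v(1,0,1),v(1,1,1)),(v(0,0,0),v(0,0,1)),(v(0,1,0),v(1,1,0)),(v(0,0,1),v(1,0,1))],
      "top":[(v(0,0,1),v(1,0,1)),(v(1,0,1),v(1,1,1)),(v(0,0,1),v(0,1,1))]}
w=box(-25,25,-70,70,0,22)
E_c={"side":[(w(i,0,1),w(i,1,1)) for i in(0,1)]+[(w(0,i,1),w(1,i,1)) for i in(0,1)],"top":[(w(i,0,1),w(i,1,1)) for i in(0,1)]+[(w(0,i,1),w(1,i,1)) for i in(0,1)]}
def refine(E,p0,ims,cams=("side","top"),span=(6,6,.06)):
    G={}
    for n in cams:
        g=cv2.GaussianBlur(ims[n].astype(np.float32),(0,0),.7)
        gx=np.abs(cv2.Sobel(g,-1,1,0)).sum(2);gy=np.abs(cv2.Sobel(g,-1,0,1)).sum(2);G[n]=np.minimum(np.hypot(gx,gy),400)
    def cost(p):
        s=0
        for n in cams:
            for a,b in E[n]:
                q=proj(n,st(p,seg(a,b)));s-=map_coordinates(G[n],[q[:,1],q[:,0]],order=1).mean()*np.linalg.norm(np.subtract(a,b))**.5
        return s
    best=min((minimize(cost,np.array(p0)+np.array(span)*d,method="Nelder-Mead",options={"xatol":.005,"initial_simplex":np.array(p0)+np.array(span)*d+np.vstack([np.zeros(3),np.diag([4,4,.04])])}) for d in np.random.default_rng(0).uniform(-1,1,(12,3))),key=lambda r:r.fun)
    return best.x,best.fun
def draw(im,n,p,E,c0,r0,w,h,s):
    o=crop(n,c0,r0,w,h,s,im)
    for a,b in E[n]:
        q=proj(n,st(p,[a,b]));q=((q-[c0,r0]+.5)*s-.5).round().astype(int);cv2.line(o,q[0].tolist(),q[1].tolist(),(255,0,255),1)
    return o
E
python3 - <<'E'
from edge import *
ims={n:np.mean([read_camera(n) for _ in range(3)],0).astype(np.uint8) for n in("side","top")}
np.savez("ims0.npz",**ims)
R={}
for nm,E,p0 in(("st",E_st,[564.9,-215.6,-.66]),("c",E_c,[545.4,15.7,-2.632])):
    for c in(("side",),("top",),("side","top")):
        p,f=refine(E,p0,ims,c);print(nm,c,p,f)
    R[nm]=p
a=np.zeros((600,800,3),np.uint8)
a[:,:400]=draw(ims["side"],"side",R["st"],E_st,215,140,50,75,8)
a[:296,400:]=draw(ims["top"],"top",R["st"],E_st,285,148,50,37,8)
a[304:,400:]=draw(ims["top"],"top",R["c"],E_c,222,152,50,37,8)
cv2.imwrite("pics/z2.png",a);np.savez("pose.npz",**R)
# fin centre: top face mid at z152
q={"side":px(215,140,0,0,[(259,97)])[0],"top":px(285,148,400,0,[(538,147)])[0]}
for n in q:
    P=ray(n,q[n],152 if n=="side" else 148);d=P[:2]-R["st"][:2];t=R["st"][2];print("fin",n,P,"local",d@[np.cos(t),np.sin(t)],d@[-np.sin(t),np.cos(t)])
for nm in("tape","glue","mug","packet"):
    d=models.boxes_of(nm,"top")
    if d:print(nm,ray("top",d[0]["point"],40))
E
```

```text
Traceback (most recent call last):
  File "edge.py", line 24, in refine
    best=min((minimize(cost,np.array(p0)+np.array(span)*d,method="Nelder-Mead",options={"xatol":.005,"initial_simplex":np.array(p0)+np.array(span)*d+np.vstack([np.zeros(3),np.diag([4,4,.04])])}) for d in np.random.default_rng(0).uniform(-1,1,(12,3))),key=lambda r:r.fun)
  File "edge.py", line 24, in <genexpr>
    best=min((minimize(cost,np.array(p0)+np.array(span)*d,method="Nelder-Mead",options={"xatol":.005,"initial_simplex":np.array(p0)+np.array(span)*d+np.vstack([np.zeros(3),np.diag([4,4,.04])])}) for d in np.random.default_rng(0).uniform(-1,1,(12,3))),key=lambda r:r.fun)
              ~~~~~~~~^^^^^^^^^^^^^^^^^^^^^^^^^^^^^^^^^^^^^^^^^^^^^^^^^^^^^^^^^^^^^^^^^^^^^^^^^^^^^^^^^^^^^^^^^^^^^^^^^^^^^^^^^^^^^^^^^^^^^^^^^^^^^^^^^^^^^^^^^^^^^^^^^^^^^^^^^^^^^^^^^^^^^^^^^^^^
  File "edge.py", line 22, in cost
    q=proj(n,st(p,seg(a,b)));s-=map_coordinates(G[n],[q[:,1],q[:,0]],order=1).mean()*np.linalg.norm(np.subtract(a,b))**.5
  File "h.py", line 5, in proj
    i=camera_info(n);P=np.atleast_2d(P);T=np.linalg.inv(i["cam_to_world"])
ValueError: time passes only in moves, steps and waits
```

```bash
sed -i 's/^def proj/import functools\ncamera_info=functools.cache(camera_info)\ndef proj/' h.py
cat > r2.py <<'E'
from edge import *
import os
if os.path.exists("ims0.npz"): ims=dict(np.load("ims0.npz"))
else: ims={n:np.mean([read_camera(n) for _ in range(3)],0).astype(np.uint8) for n in("side","top")}
np.savez("ims0.npz",**ims)
R={}
for nm,E,p0 in(("st",E_st,[564.9,-215.6,-.66]),("c",E_c,[545.4,15.7,-2.632])):
    for c in(("side",),("top",),("side","top")):
        p,f=refine(E,p0,ims,c);print(nm,c,p,f)
    R[nm]=p
a=np.zeros((600,800,3),np.uint8)
a[:,:400]=draw(ims["side"],"side",R["st"],E_st,215,140,50,75,8)
a[:296,400:]=draw(ims["top"],"top",R["st"],E_st,285,148,50,37,8)
a[304:,400:]=draw(ims["top"],"top",R["c"],E_c,222,152,50,37,8)
cv2.imwrite("pics/z2.png",a);np.savez("pose.npz",**R)
q={"side":px(215,140,0,0,[(259,97)])[0],"top":px(285,148,400,0,[(538,147)])[0]}
for n in q:
    P=ray(n,q[n],152 if n=="side" else 148);d=P[:2]-R["st"][:2];t=R["st"][2];print("fin",n,P,"local",d@[np.cos(t),np.sin(t)],d@[-np.sin(t),np.cos(t)])
read_camera("top")
for nm in("tape","glue","mug","packet"):
    d=models.boxes_of(nm,"top")
    if d:print(nm,ray("top",d[0]["point"],40))
E
python3 r2.py
```

```text
st ('side',) [ 561.095 -209.208   -0.597] -32904.05690354743
st ('top',) [ 555.027 -213.434   -0.619] -11028.87974858367
st ('side', 'top') [ 561.128 -208.241   -0.629] -43076.27854365113
c ('side',) [557.242  27.003  -2.595] -13610.332691636451
c ('top',) [544.564  15.197  -2.665] -13731.617383780444
c ('side', 'top') [550.637  21.553  -2.639] -24114.862240219103
fin side [ 567.061 -226.468  152.   ] local 15.52048138215335 -11.248059460411115
fin top [ 560.091 -229.595  148.   ] local 11.725272622929342 -17.877403250804377
tape [628.978 182.695  40.   ]
mug [601.801 319.298  40.   ]
packet [ 354.507 -328.832   40.   ]
```

View pics/z2.png

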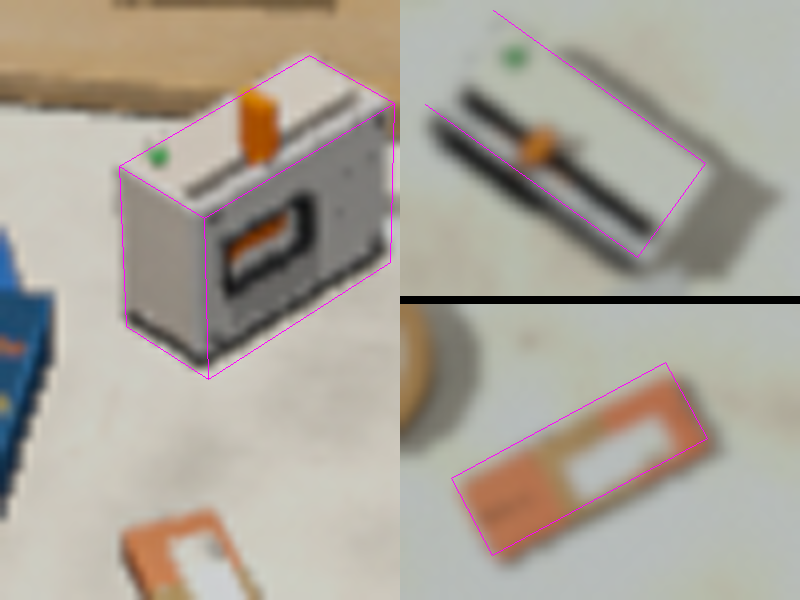

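The two cameras disagree by about 7 mm, so there is a calibration bias. The fin grasp tolerates that, so I'll act now and check from close by.

```bash
cat >> h.py <<'E'
def quat(a): return [0,float(np.cos(a/2)),float(np.sin(a/2)),0]
def S(tag=""):
    s=ctrl.sense();print(tag,"t%.1f"%s["time_s"],s["eef_pos"],"F",s["force"],"M",s["moment"],"g%.3f"%s["gripper_width"],"q6 %.2f"%s["joint_pos"][5]);return s
E
python3 - <<'E'
from h import *
yaw=-.645
for a in (yaw,yaw+np.pi): print(a,ctrl.solve_ik([563.5,-228,240],quat(a)))
ctrl.goto([563.5,-228,240],quat(yaw+np.pi));S("above")
ctrl.move_l([563.5,-228,165],velocity=150);S("near")
a=np.zeros((600,800,3),np.uint8)
a[:,:400]=crop("side",220,130,50,75,8);a[:296,400:]=crop("top",280,145,50,37,8)
cv2.imwrite("pics/z3.png",a)
E
```

```text
-0.645 [-0.51   0.488  1.258 -0.     1.396  1.705]
2.496592653589793 [-0.51   0.488  1.258 -0.     1.396 -1.436]
above t5.1 [ 563.771 -227.078  240.066] F [-0.308 -0.454 -0.111] M [-0.03  -0.041  0.025] g1.002 q6 -1.44
near t5.8 [ 564.024 -228.015  165.787] F [ 0.123 -1.007  0.57 ] M [ 0.006 -0.027 -0.014] g0.999 q6 -1.44
```

View pics/z3.png

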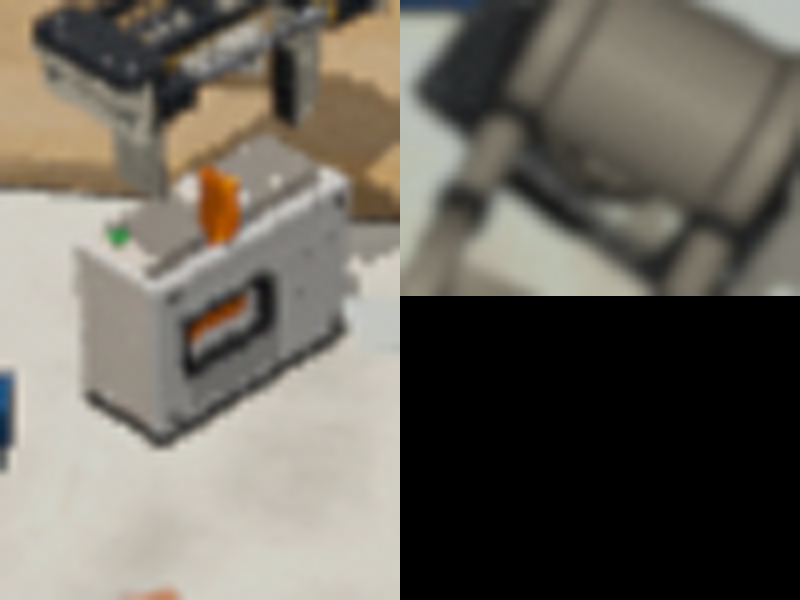

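```bash
python3 - <<'E'
from h import *
a=2.4966;y=np.array([np.cos(a-np.pi/2),np.sin(a-np.pi/2),0]);x=np.array([np.cos(a),np.sin(a),0]);T=np.array([564.0,-228,165.8])
for d in(46,65,-46,-65):
    for w in(9.5,-9.5):
        q=proj("side",T+d*y+w*x)[0];print(d,w,((q-[220,130]+.5)*8-.5).round(0))
print(((proj("side",T+[0,0,-13.8])[0]-[220,130]+.5)*8-.5))
E
```

```text
46 9.5 [173. 198.]
46 -9.5 [148. 183.]
65 9.5 [146. 213.]
65 -9.5 [121. 198.]
-46 9.5 [301. 126.]
-46 -9.5 [275. 111.]
-65 9.5 [326. 112.]
-65 -9.5 [301.  97.]
[225.256 175.815]
```

Side picture: the fin top (219,175) sits in the middle between the fingertips, (165,190) and (285,120), matching the prediction to within 1 px. Descend, grip and slide.

```bash
python3 - <<'E'
from h import *
yaw=-.645
ctrl.move_l([564,-228,123],velocity=100);S("down")
ctrl.set_gripper(0.0);s=S("grip")
p0=s["eef_pos"].copy();p0[2]=123;d=np.array([np.sin(yaw),-np.cos(yaw),0])
if .08<s["gripper_width"]<.25:
    ctrl.move_l(p0+45*d,velocity=80);F0=S("45")["force"]
    for k in range(48,80,2):
        ctrl.move_l(p0+k*d,velocity=60);s=S(k);f=s["force"]
        if np.hypot(*(f[:2]))>14: break
E
```

```text
down t6.5 [ 564.262 -228.209  123.465] F [0.239 0.054 0.896] M [-0.036  0.022  0.024] g0.998 q6 -1.44
grip t7.7 [ 563.992 -228.018  122.991] F [ 0.393  0.144 -0.057] M [-0.044 -0.     0.251] g0.126 q6 -1.44
45 t8.4 [ 536.709 -264.785  123.006] F [ 1.381 -3.234 -1.938] M [-0.424 -0.251  0.246] g0.132 q6 -1.51
48 t8.6 [ 535.363 -266.557  122.998] F [ 1.904 -3.389 -3.274] M [-0.58  -0.44   0.294] g0.127 q6 -1.52
50 t8.9 [ 534.309 -267.989  123.012] F [ 4.08  -1.948 -2.817] M [-0.542 -0.649  0.222] g0.130 q6 -1.52
52 t9.1 [ 533.116 -269.622  123.042] F [ 5.066 -2.215 -3.28 ] M [-0.476 -0.621  0.298] g0.127 q6 -1.52
54 t9.4 [ 531.917 -271.201  123.01 ] F [ 3.769 -3.224 -2.875] M [-0.434 -0.656  0.221] g0.130 q6 -1.53
56 t9.6 [ 531.668 -271.518  123.022] F [ 8.139  1.933 -2.911] M [ 0.195 -1.243  0.207] g0.128 q6 -1.53
58 t9.9 [ 531.561 -271.616  123.016] F [14.314  6.87  -3.828] M [ 0.952 -1.9    0.197] g0.132 q6 -1.53
```

The shutter hit its end stop after about 54 mm of travel, so it started about 10 mm open, within the given range. Release, back off, and measure the window relative to the now-known fin position.

```bash
python3 - <<'E'
from h import *
ctrl.set_gripper(0.4);s=S()
ctrl.move_l([531.6,-271.6,200],velocity=200)
ctrl.goto([515,60,200],quat(2.08));S()
yaw=-.625;X=np.array([np.cos(yaw),np.sin(yaw)]);Y=np.array([-X[1],X[0]])
w=ray("side",(np.array([234,328])+.5)/8-.5+[220,130],70);o=w[:2]+8*X
print("mouth",w,"origin",o,"fin closed local",[( np.array([531.6,-271.6])-o)@X,(np.array([531.6,-271.6])-o)@Y+64])
ims={n:read_camera(n) for n in("side","top")};np.savez("ims1.npz",**ims)
a=np.zeros((600,800,3),np.uint8)
a[:,:400]=crop("side",220,140,50,75,8,ims["side"]);a[:296,400:]=crop("top",285,148,50,37,8,ims["top"]);a[304:,400:]=crop("side",215,195,50,37,8,ims["side"])
cv2.imwrite("pics/z4.png",a)
E
```

```text
t10.5 [ 528.969 -274.474  123.024] F [-0.449  0.237  0.305] M [-0.013  0.01   0.011] g0.400 q6 -1.53
 t12.3 [515.107  59.285 199.478] F [ 0.465 -0.3   -0.568] M [-0.068  0.024  0.031] g0.403 q6 -0.54
mouth [ 556.368 -205.188   70.   ] origin [ 562.856 -209.869] fin closed local [np.float64(10.771594133299905), np.float64(-4.349196251135382)]
```

View pics/z4.png

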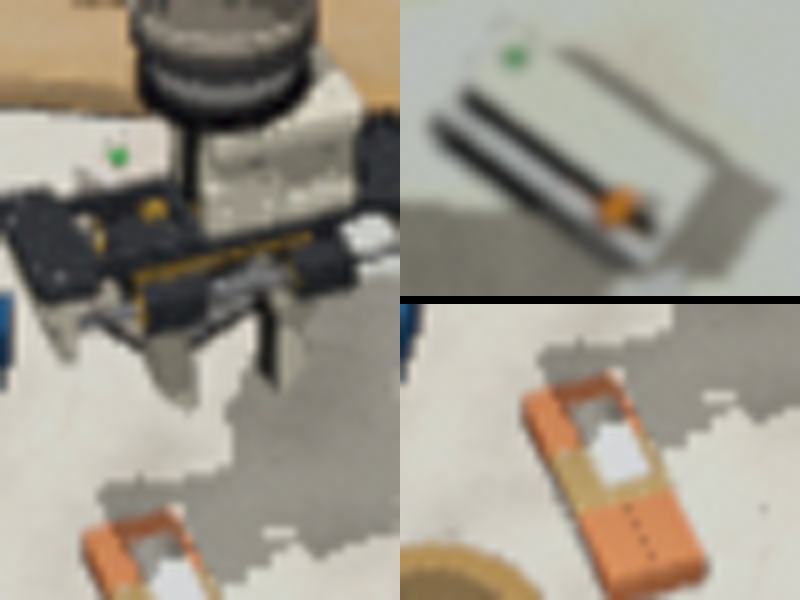

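Top view: the fin has moved to the slot's right end (618,207), so the shutter is open. Side view: the carton's top corners are at (525,398), (610,372), (705,558) and (612,588). Fit it with the bias-corrected side camera.

```bash
python3 - <<'E'
from fit import *
q=px(215,195,400,304,[(612,588),(525,398),(705,560),(610,372)])+np.array([5,3])/8
# order: (-25,-70)? local y axis -> towards station; local x=... from top fit yaw -2.632
C2=[((25,-70,22),(0,0)),((25,70,22),(0,0)),((-25,-70,22),(0,0)),((-25,70,22),(0,0))]
C3=[((-25,-70,22),(0,0)),((-25,70,22),(0,0)),((25,-70,22),(0,0)),((25,70,22),(0,0))]
for c in(C2,C3):
    r=fit([("side",c,q)],[545,16,-2.63]);print(r[0]);print(r[1].ravel())
qc=px(222,152,400,304,[b for _,b in C])
for n,qq in(("side",q),("top",qc)):
    P=np.array([ray(n,x,22)[:2] for x in qq]);print(n,P.ravel(),P.mean(0))
E
```

```text
[549.372  27.692  -3.274]
[  0.726  -0.36   21.794  -0.627 -23.439   0.557  -0.695   0.328]
[548.907  27.888  -2.647]
[-0.316 -0.281 -0.663 -0.047  0.454 -0.001  0.491  0.346]
side [536.244 102.653 601.46  -21.962 495.385  77.881 562.452 -47.357] [548.885  27.804]
top [532.225  87.824 597.343 -33.299 492.163  63.697 559.423 -55.08 ] [545.288  15.786]
```

```bash
python3 - <<'E'
from fit import *
a=2.08;y=np.array([np.cos(a-np.pi/2),np.sin(a-np.pi/2),0]);x=np.array([np.cos(a),np.sin(a),0]);T=np.array([515.1,59.3,199.5])
for d in(18.5,37,-18.5,-37):
    for w in(9.5,-9.5):
        q=proj("side",T+d*y+w*x)[0];print(d,w,((q-[220,140]+.5)*8-.5).round(0))
for z in (146,152): print("top fin",ray("top",px(285,148,400,0,[(618,205)])[0],z))
E
```

```text
18.5 9.5 [201. 408.]
18.5 -9.5 [187. 383.]
37 9.5 [162. 418.]
37 -9.5 [148. 392.]
-18.5 9.5 [279. 389.]
-18.5 -9.5 [264. 364.]
-37 9.5 [317. 380.]
-37 -9.5 [302. 355.]
top fin [ 529.089 -272.696  146.   ]
top fin [ 528.549 -271.888  152.   ]
```

```bash
python3 - <<'E'
from fit import *
ctrl.set_gripper(.9)
ctrl.goto([530,52.7,120],quat(2.07))
ctrl.move_l([530,52.7,45],velocity=150);s=S()
im=read_camera("side");np.savez("ims2.npz",side=im)
cv2.imwrite("pics/z5.png",crop("side",210,185,64,48,12,im))
a=2.07;y=np.array([np.cos(a-np.pi/2),np.sin(a-np.pi/2),0]);x=np.array([np.cos(a),np.sin(a),0]);T=s["eef_pos"]
for d in(41.4,60,-41.4,-60):
    for w in(9.5,-9.5):
        q=proj("side",T+d*y+w*x)[0];print(d,w,((q-[210,185]+.5)*12-.5).round(0))
for p in([547,22],[545.3,15.8],[548.9,27.8]): print(((proj("side",st([*p,-2.645],[c for c,_ in C]))-[210,185]+.5)*12-.5).round().ravel())
E
```

```text
Traceback (most recent call last):
TypeError: 'list' object is not callable
```

```bash
sed -i 's/^S=\[/SS=[/; s/in S\])/in SS])/g; s/"side",S,/"side",SS,/g' fit.py; python3 - <<'E'
from fit import *
s=S()
im=read_camera("side");np.savez("ims2.npz",side=im)
cv2.imwrite("pics/z5.png",crop("side",210,185,64,48,12,im))
a=2.07;y=np.array([np.cos(a-np.pi/2),np.sin(a-np.pi/2),0]);x=np.array([np.cos(a),np.sin(a),0]);T=s["eef_pos"]
for d in(41.4,60,-41.4,-60):
    for w in(9.5,-9.5):
        q=proj("side",T+d*y+w*x)[0];print(d,w,((q-[210,185]+.5)*12-.5).round(0))
for p in([547,22],[545.3,15.8],[548.9,27.8]): print(((proj("side",st([*p,-2.645],[c for c,_ in C]))-[210,185]+.5)*12-.5).round().ravel())
E
```

```text
t14.4 [531.121  52.753  46.556] F [-0.1   -0.105 -0.227] M [-0.077  0.047  0.   ] g0.899 q6 -0.54
41.4 9.5 [313. 439.]
41.4 -9.5 [294. 399.]
60 9.5 [257. 453.]
60 -9.5 [238. 413.]
-41.4 9.5 [558. 376.]
-41.4 -9.5 [537. 338.]
-60 9.5 [612. 362.]
-60 -9.5 [591. 324.]
[391. 535. 256. 254. 540. 496. 397. 220.]
[400. 521. 264. 242. 548. 483. 405. 208.]
[382. 547. 247. 265. 531. 508. 388. 231.]
```

View pics/z5.png

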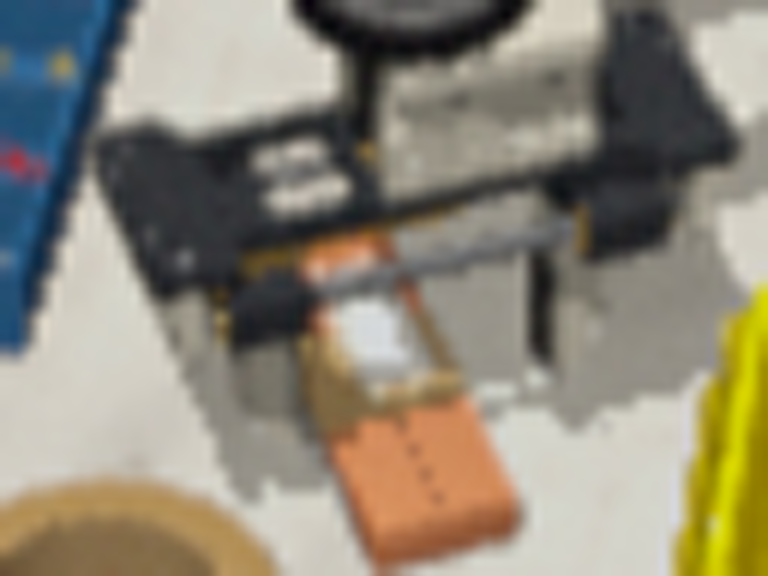

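Side close-up: the carton's near end spans (378,568) to (518,530) along its bottom edge, and it lies between the fingers (about 310 and 545). I had taken that bottom edge for the top edge, so the top-camera estimate is about right. The carton's centre is near (549,17). Descend and grip.

```bash
python3 - <<'E'
from fit import *
ctrl.goto([532.5,47.5,46],quat(2.07));
ctrl.move_l([532.5,47.5,4],velocity=80);S("down")
ctrl.set_gripper(0.0);s=S("grip")
if s["gripper_width"]>.4:
    ctrl.move_l([532.5,47.5,140],velocity=150);s=S("up")
    yaw=-.625;X=np.array([np.cos(yaw),np.sin(yaw)])
    ctrl.goto([*(np.array([562.9,-209.9])-X*150),140],quat(yaw+np.pi));s=S("pre")
    ims={n:read_camera(n) for n in("side","top")};np.savez("ims3.npz",**ims)
    a=np.zeros((600,800,3),np.uint8)
    a[:,:480]=crop("side",215,145,48,60,10,ims["side"]);a[:400,480:]=crop("top",275,150,32,40,10,ims["top"])
    cv2.imwrite("pics/z6.png",a)
E
```

```text
down t15.3 [532.661  47.501   4.019] F [-0.206 -0.176 -0.508] M [-0.027 -0.007 -0.011] g0.900 q6 -0.55
grip t16.0 [532.669  47.513   4.202] F [0.276 0.65  2.35 ] M [ 0.009 -0.004 -0.007] g0.544 q6 -0.55
up t17.0 [531.834  47.52  139.083] F [-1.323 -0.692 -0.006] M [-0.013  0.04   0.005] g0.542 q6 -0.55
pre t17.8 [ 441.481 -121.871  139.693] F [ 0.506  0.608 -0.917] M [-0.045  0.004 -0.002] g0.539 q6 -1.38
```

View pics/z6.png

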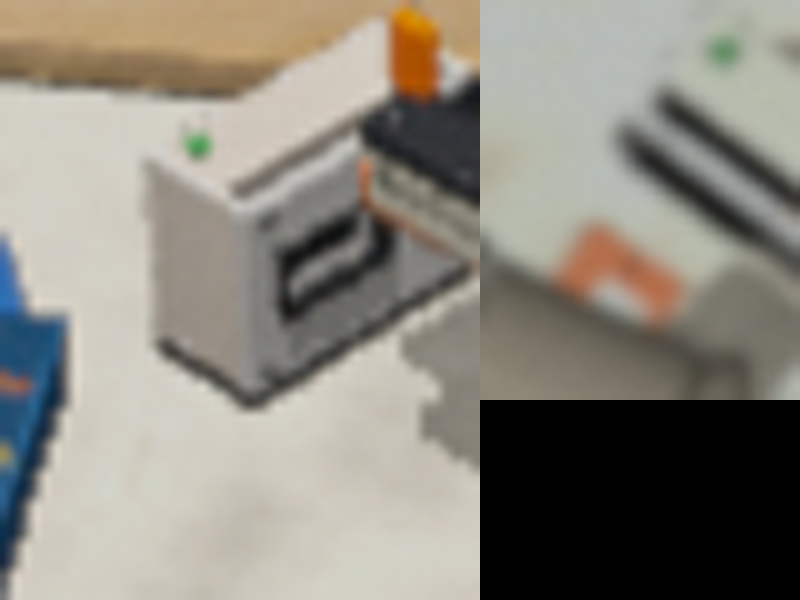

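Side picture: the window is clear (white inside), with the mouth centred near (334,263). The carton is held 49.8 mm wide. Refine the front-face pose using only well-identified points, with the finger-measured bias applied.

```bash
python3 - <<'E'
from fit import *
b=np.array([.6,.3])
A=px(215,145,0,0,[(250,407),(243,213),(278,255),(385,208),(285,322),(391,265),(150,160)],10)+b
B=px(220,130,0,0,[(163,443),(152,293),(183,322),(270,272),(187,378),(275,325),(78,245)],8)+b
C1=px(215,140,0,0,[(203,363),(198,202),(223,240),(308,192),(228,296),(315,243),(118,165)],8)+b
L=[(0,45,0),(0,45,112),(-8,33,89),(-8,-33,89),(-8,33,51),(-8,-33,51),(64,45,112)]
g=[(l,0) for l in L]
for q in(A,B,C1):
    r=fit([("side",g,q)],[563,-210,-.63]);print(r[0]);print(r[1].ravel())
r=fit([("side",g,(A+B+C1)/3)],[563,-210,-.63]);print(r[0]);print(r[1].ravel())
for q in(A,B,C1):
  W=q[2:6].mean(0);print("mouth centre",ray("side",W,70),"yaw from mouth",[np.arctan2(*(ray("side",q[i],z)-ray("side",q[j],z))[[0,1]]*[-1,1]) for i,j,z in((2,3,89),(4,5,51))])
# top: black front edge line slope (635,130)->(800,262) at z~89, and slot
t=px(275,150,480,0,[(622,130),(795,258)],10);P=[ray("top",x,95) for x in t];print("top yaw",np.arctan2(-(P[0]-P[1])[0],(P[0]-P[1])[1])); 
t=px(285,148,400,0,[(465,95),(650,230)],8);P=[ray("top",x,112) for x in t];print("slot yaw",np.arctan2(-(P[0]-P[1])[0],(P[0]-P[1])[1]),P)
E
```

```text
[ 562.053 -208.706   -0.676]
[-0.114  1.585  0.06   0.292  0.089  0.142  0.922 -1.618 -0.477  0.528
  0.301 -0.277 -0.683 -1.151]
[ 562.606 -211.329   -0.644]
[-0.301  1.653  0.556 -0.286  0.188  0.072  0.492 -0.34  -0.181  0.156
 -0.152  0.072 -0.596 -0.822]
[ 562.656 -214.068   -0.638]
[-0.164  1.277 -0.05   0.72   0.323 -0.06   0.798 -0.746 -0.172  0.022
 -0.097 -0.087 -0.51  -1.14 ]
[ 562.422 -211.307   -0.655]
[-0.206  1.506  0.175  0.243  0.188  0.056  0.748 -0.886 -0.288  0.24
  0.028 -0.082 -0.59  -1.05 ]
mouth centre [ 556.586 -201.397   70.   ] yaw from mouth [np.float64(-0.7964090285753203), np.float64(-0.7067200494704581)]
mouth centre [ 556.784 -206.309   70.   ] yaw from mouth [np.float64(-0.6625675844625349), np.float64(-0.6494279826954087)]
mouth centre [ 557.115 -207.575   70.   ] yaw from mouth [np.float64(-0.6711046837647269), np.float64(-0.6433735433575167)]
top yaw -0.6387771854532324
slot yaw -0.6323930802326134 [array([ 592.46 , -193.732,  112.   ]), array([ 518.461, -294.716,  112.   ])]
```

```bash
cat > g.py <<'E'
from fit import *
yaw=-.638;X=np.array([np.cos(yaw),np.sin(yaw)]);Y=np.array([-X[1],X[0]]);O=np.array([561.8,-212.6])
def W(x,y=0,z=63.2): return [*(O+X*x+Y*y),z]
def loc(s):
    d=s["eef_pos"][:2]-O;f=s["force"][:2];return np.array([d@X,d@Y,s["eef_pos"][2],f@X,f@Y,s["force"][2],s["moment"][2]])
E
python3 - <<'E'
from g import *
t=px(275,150,480,0,[(597,222),(688,290)],10);P=np.array([ray("top",x,157) for x in t]);P[:,:2]+=[3,1]
T=np.array([441.5,-121.9]);X6=np.array([np.cos(-.625),np.sin(-.625)])
print("front ahead of TCP",(P[:,:2]-T)@X6,"lateral",(P[:,:2]-T)@[-X6[1],X6[0]])
ctrl.goto(W(-150,0,100),quat(yaw+np.pi))
ctrl.move_l(W(-128),velocity=120);ctrl.sleep(.2);print(loc(ctrl.sense()),S()["time_s"])
ims={n:read_camera(n) for n in("side","top")};np.savez("ims4.npz",**ims)
cv2.imwrite("pics/z7.png",crop("side",225,145,50,50,12,ims["side"]))
E
```

```text
front ahead of TCP [100.365  99.489] lateral [ 24.27  -24.186]
 t18.9 [ 459.179 -136.325   64.   ] F [-0.433 -0.054 -1.374] M [0.029 0.057 0.048] g0.541 q6 -1.38
[-127.863    0.15    64.      -0.316   -0.301   -1.374    0.048] 18.925
```

View pics/z7.png

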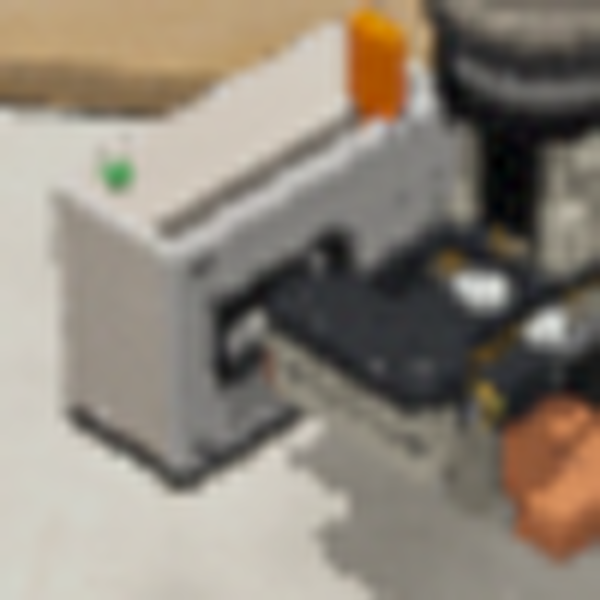

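The front of the carton is hidden by the gripper, so from here I go by force, in small steps with lateral correction.

```bash
cat > ins.py <<'E'
from g import *
def run(x0,x1,dx,y,z,fstop):
    b=np.mean([loc(ctrl.sense()) for _ in range(1)],0)*0
    for x in np.arange(x0,x1+.01,dx):
        ctrl.move_l(W(x,y,z),velocity=40);ctrl.sleep(.1)
        l=loc(ctrl.sense());print("cmd %.1f %.1f %.1f"%(x,y,z),l)
        if l[3]<-fstop: print("stop Fx");break
        if abs(l[4])>2: y+=np.clip(l[4]*.25,-1,1)
        if abs(l[5]+.8)>2.5: z+=np.clip((l[5]+.8)*.2,-.7,.7)
    print("t",ctrl.sense()["time_s"]);return x,y,z
E
python3 - <<'E'
from ins import *
print(run(-120,-76,4,0,62.8,4))
E
```

```text
cmd -120.0 0.0 62.8 [-120.106   -0.059   62.673    0.733   -0.226   -0.581    0.019]
cmd -116.0 0.0 62.8 [-116.013   -0.026   62.762   -0.131   -0.046   -1.047    0.028]
cmd -112.0 0.0 62.8 [-111.988    0.002   62.803   -0.027   -0.362   -1.178    0.004]
cmd -108.0 0.0 62.8 [-108.009   -0.011   62.753   -0.228   -0.071   -1.202    0.007]
cmd -104.0 0.0 62.8 [-103.952   -0.113   62.747    0.528   -1.324   -1.36    -0.133]
cmd -100.0 0.0 62.8 [-100.321   -0.64    62.619   -1.657   -4.474   -0.943   -0.441]
cmd -96.0 -1.0 62.8 [-95.392  -0.928  62.996   1.949  -1.803  -1.445  -0.198]
cmd -92.0 -1.0 62.8 [-91.717  -0.958  62.836   0.933  -1.107  -0.941  -0.202]
cmd -88.0 -1.0 62.8 [-87.761  -0.963  62.838   0.89   -1.014  -0.5    -0.088]
cmd -84.0 -1.0 62.8 [-83.798  -0.942  62.848   0.731  -0.988   0.249  -0.069]
cmd -80.0 -1.0 62.8 [-79.931  -0.945  62.815   0.038  -0.006  -1.557  -0.039]
cmd -76.0 -1.0 62.8 [-76.009  -0.955  62.751   1.247  -0.414  -0.957   0.007]
t 23.325
(np.float64(-76.0), np.float64(-1.0), 62.8)
```

The flare nudged the carton at x=-100. A 1 mm shift cleared it and lateral force is now near zero. Continue to the switch.

```bash
python3 - <<'E'
from ins import *
print(run(-74,-56,1.5,-1.2,62.8,4.6))
E
```

```text
cmd -74.0 -1.2 62.8 [-74.036  -1.205  62.797   0.033   0.56   -1.066  -0.039]
cmd -72.5 -1.2 62.8 [-72.522  -1.184  62.774   0.69   -0.137  -1.479  -0.052]
cmd -71.0 -1.2 62.8 [-70.987  -1.209  62.783   0.857  -0.16   -1.109   0.014]
cmd -69.5 -1.2 62.8 [-69.501  -1.233  62.781  -0.245  -1.04   -0.273   0.049]
cmd -68.0 -1.2 62.8 [-67.997  -1.195  62.769   0.149   0.067  -0.737  -0.031]
cmd -66.5 -1.2 62.8 [-66.872  -1.196  62.678  -3.421  -0.514  -0.342   0.004]
cmd -65.0 -1.2 62.8 [-65.182  -1.203  62.715  -3.196   0.165  -0.354   0.016]
cmd -63.5 -1.2 62.8 [-63.633  -1.191  62.712  -3.348   0.972  -0.42   -0.031]
cmd -62.0 -1.2 62.8 [-62.12   -1.192  62.738  -4.355   1.097   0.059  -0.022]
cmd -60.5 -1.2 62.8 [-60.629  -1.186  62.742  -5.139  -0.415  -0.331  -0.052]
stop Fx
t 26.825
(np.float64(-60.5), -1.2, 62.8)
```

```bash
python3 - <<'E'
from ins import *
print(run(-59,-56.9,1,-1.2,62.8,8))
ctrl.sleep(.4)
F=[]
for _ in range(6): ctrl.sleep(.1);F.append(loc(ctrl.sense()))
print(np.mean(F,0));S()
ims={n:read_camera(n) for n in("side","top")}
a=np.zeros((600,800,3),np.uint8);a[:,:400]=crop("side",225,145,50,75,8,ims["side"]);a[:400,400:]=crop("top",265,145,50,50,8,ims["top"])
cv2.imwrite("pics/z8.png",a)
E
```

```text
cmd -59.0 -1.2 62.8 [-59.269  -1.183  62.712  -4.778   0.553  -0.065  -0.025]
cmd -58.0 -1.2 62.8 [-58.391  -1.207  62.684  -6.398   1.393  -0.439  -0.01 ]
cmd -57.0 -1.2 62.8 [-57.437  -1.205  62.707  -5.369   0.045   0.429  -0.012]
t 27.875
(np.float64(-57.0), -1.2, 62.8)
[-57.464  -1.189  62.695  -5.851   0.81   -0.039  -0.017]
 t28.9 [ 514.944 -179.332   62.709] F [-4.246  3.582  1.371] M [ 0.658  0.748 -0.022] g0.540 q6 -1.41
```

View pics/z8.png

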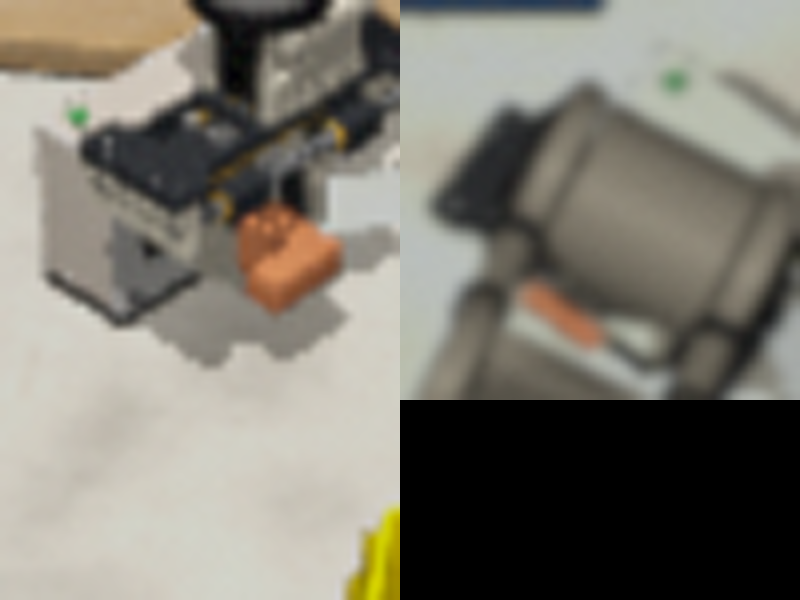

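Final picture: the carton is gripped and level, and is inside the guard with its rear end at (290,255). Penetration is about 10 mm and the axial force about 5.9 N, as the spring figures predict. Handing in.

```bash
python3 -c "
from bench import ctrl
ctrl.job_done()"
```

```text
the job is handed in; nothing more can be done
```

I opened the shutter, picked up the carton, and pushed one of its small ends level through the window onto the switch plate. I handed the job in at about 29 s with the carton still gripped; no verdict is reported.

- **Shutter:** I gripped the fin and slid it about 54 mm to its end stop, so it had started about 10 mm open. The later pictures show the fin at the far end of its slot and the window clear.
- **Insertion:** The carton touched the mouth's flare once, with about 4.5 N sideways. A 1 mm sideways correction cleared it, and the side force stayed at or below about 1.4 N after that.
- **Switch:** I felt contact about 10 mm before the final position. The push at the end was about 5.9 N, close to the 5.5 N the spring figures give for 10 mm. I put the depth at 10 mm ± 1 mm.
- **Grip:** The gripper opening matched the carton's 50 mm width and did not change through the push, and sideways force and twist were close to zero.

**Checks that disagreed or could not be made:**
- The two cameras differed by several mm. Part of that was my own misreading of the carton's bottom edge as its top edge.
- The final alignment therefore rested on force feedback.
- The switch plate cannot be seen from outside, so its depth is inferred from force and travel.
- I did not compare the other objects' positions before and after. The planned paths stayed clear of them, and no unexpected force showed.

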